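# Load the weld gauge drawer

### The job

Lay the steel straightedge flat in the gauge box's open drawer, blue grip up, with its long edge flush along the free front edge of the aluminium bracket fixed there, and let go of it. Then slide the drawer fully shut without slamming it, so that the straightedge stays flush, and leave the jig block, the electrode and the wrench where they are.

Things in the scene. Friction and masses are not known exactly. Their poses are not given: they have to be found in the camera images.
- straightedge: Steel straightedge lying flat: a bar 160 (x) x 40 (y) x 8 (z) mm, 0.25 kg, with a blue upright grip rib on its middle, 70 (x) x 14 (y) mm, from 8 to 34 mm above the underside. Pinch the rib across y. Origin: centre of the bar's underside; x along its length, z up. It is the same turned half round.
- bracket (a point): Aluminium bracket, a flat part 50 (x) x 150 (y) x 10 (z) mm, fixed on the drawer's inner floor, so it moves with the drawer. Origin: centre of its underside, on that floor. x points level along the slide in the shutting direction, y along its long edges, z up. Its free front edge (toward the handle) is at x = -25 mm; 62 mm of bare floor lies from there to the inside of the drawer's front wall.
- box_drawer0_handle (a point): Middle of the drawer's steel bar handle, 11 mm thick, 120 mm long and parallel to the bracket's y axis, 35 mm out from the drawer's front face, free above and below; 62 mm above the table. Moves with the drawer.
- box_drawer0 (a joint): How far the drawer is pulled out (m): 0 fully shut, grows as it opens toward its handle; 0.18 at most. About 8 N of sliding friction. The drawer is 218 mm wide inside; its side walls stand 56 mm and its front 65 mm above its inner floor.
- box: Orange gauge box standing fixed on the table, 260 (x) x 260 (y) x 100 (z) mm, one drawer across its whole front, an aluminium sensor head on the rear of its top up to 150 mm above the table. Origin: centre of its underside; its front with the drawer faces its -x, x is parallel to the bracket's x.
- jig_block: Bystander: red-brown jig block 90 (x) x 60 (y) x 32 (z) mm with a raised rib at either end. Origin: centre of underside.
- electrode: Bystander: copper electrode standing upright, 32 mm diameter, 66 mm high. Origin: centre of underside.
- wrench: Bystander: steel wrench lying flat, about 180 mm long along its x. Origin: underside, about its middle.
Things that resemble listed ones, but are neither listed nor needed, are in the scene too. Of the things shaped like the straightedge, the steel one is meant.

How it is judged:
On the way:
1. the straightedge lies flat and flush along the bracket's front edge in the still open drawer (open by over 50 mm), let go (x of straightedge in the frame of bracket between -0.048 and -0.042 m and y of straightedge in the frame of bracket between -0.035 and 0.035 m and z of straightedge in the frame of bracket between -0.004 and 0.004 m and angle between the x axis of straightedge and the y axis of bracket, either way round below 0.03 rad and angle between straightedge's own z axis and vertical below 0.04 rad and value of joint box_drawer0 above 0.05 m and contact force between the fingers and straightedge below 0.1 N), for 0.2 s.
At the end, for the whole second after the job is handed in: The drawer is shut to within 4 mm and the straightedge is at rest in it, flat (within 0.04 rad, 4 mm in height), grip up, its long edge along the bracket's front edge: gap at its middle under 3 mm, parallel within 0.03 rad, their middles within 35 mm along the edge (x of straightedge in the frame of bracket between -0.048 and -0.042 m and y of straightedge in the frame of bracket between -0.035 and 0.035 m and z of straightedge in the frame of bracket between -0.004 and 0.004 m and angle between the x axis of straightedge and the y axis of bracket, either way round below 0.03 rad and angle between straightedge's own z axis and vertical below 0.04 rad and value of joint box_drawer0 below 0.004 m and linear speed of straightedge below 0.01 m/s); the robot touches nothing.
It fails at once if the jig block is moved by more than 20 mm (distance of jig_block from where it was at the start of the episode above 0.02 m).
It fails at once if the copper electrode is moved by more than 20 mm (distance of electrode from where it was at the start of the episode above 0.02 m).
It fails at once if the wrench is moved by more than 20 mm (distance of wrench from where it was at the start of the episode above 0.02 m).
It fails at once if the drawer is slammed (shutting faster than 0.6 m/s) (velocity of joint box_drawer0 below -0.6 m/s).
It also fails if it takes over 61 s, if anything falls off the work surface, if the arm or the gripper's body presses on something with over 40 N, if the wrist force passes 120 N, or if a joint passes its speed limit or range.

### The arm

A 6-joint arm with a two-finger parallel gripper is mounted at the origin on the work surface. World frame = base frame: x ahead of the robot, y to its left, z up, the work surface at z = 0. Lengths are in m, angles in rad, forces in N, time in s.
With the tool pointing down it reaches from about 0.425 to 0.95 m from the base axis. Payload 14.7 kg.
Tool frame: the origin (TCP) lies on the centre line of the jaws, within the pads' length; the fingertips stand 19 mm ahead of it and the grasp point (between the pads) is the TCP; z points along the fingers, y is the line along which they close (so a half turn about z gives the same grasp; the last joint's range is limited). The gripper opens to 85 mm and grips with 20 to 120 N. Pads are 22 mm wide; open, the fingers measure 114 mm over their backs; the gripper's body (76 mm by 85 mm) begins 54 mm behind the grasp point. The pads swing forward as they close: fully open they stand 13 mm farther back than shut.
Start: joints at [-1.277, 0.48, 1.596, -0, 1.065, -0.047], TCP at [0.217, -0.613, 0.25] pointing down, gripper open.
Joint ranges: [-2.75, 2.75], [-0.82, 2.05], [0.23, 2.67], [-1.56, 4.7], [0.09, 2.69], [-2.92, 2.92]. Speed limits (rad/s): [1.89, 1.89, 2.39, 3.01, 3.01, 3.01].

### API

Orientations are given as a unit quaternion [w, x, y, z].
In Python, from workcell import telemetry, imaging, bot gives the robot as it stands.
- The arm moves only by the tool apply_moves, never from a script. Its argument "motion" is a list of rows, each an object of numbers: "jaw": the opening, from 0 (shut) to 1 (fully open); "x", "y", "z": the shift along the tool's x, y, z in m; "rx", "ry", "rz": the turn, a rotation vector about the tool's x, y, z in degrees. A call has 1 to 12 rows; each row is the pose to reach, as a shift and turn from the pose commanded when the call began, along the tool's axes at that moment; what a row does not reach only later rows make up. A row lasts 1/12 s, in which the tool goes at most 41.7 mm and 7.16 degrees, less where a joint would pass 70% of its speed; a pose out of reach is approached as far as the arm can. A call with a gripper value outside its range is refused whole. The fingers move at their own pace and stop on an object; "force" is the grip in N (left out, the last holds). Time passes only in rows, so rows that repeat a pose let the fingers close. It gives the time, the measured TCP pose, the force, the opening and the grip force at its end, in the units of the state.
- telemetry.state(): the state, without advancing time (a new reading comes with each control period).
- imaging.snapshot(name): name is "side" or "top" or "wrist"; returns a dict with "img" (384x512x3 uint8, blue, green, red), "intrinsics" (3x3 intrinsics, pixels), "k1" (the pictures are not rectified: a ray, as slopes to the right and down, at radius r is drawn at 1 + k1 r^2 times it, then the intrinsics apply), "xyz" and "rotation" of the camera in the world. Camera axes: x right, y up, looking along -z (the intrinsics and any distortion apply to the point x, -y, -z); pixel columns grow to the right and rows downward; lengths in m; the calibration is good to about 2 mm. A picture is of the moment at which its call begins. There is no depth.
- bot.finish_job(): hands the job in; it is judged then, once.
The state is a dict: "time": time; "joints": joint angles; "dq": joint speeds; "tau": joint torques, N m; "tool_pos": TCP position; "tool_rot": TCP orientation; "ft_force": force on the tool from outside, world axes, zero at the start; "ft_torque": the same for the moment, N m; "width": finger opening in m; "grasp_force": force on a finger pad.
Only numpy, scipy, OpenCV 4.12 (cv2) and the standard library are available. Lean on these libraries where they do the work, as an engineer would, in place of code of your own. Each camera call takes 0.05 s, during which the arm holds its last target. There are 200 camera calls.

## Working session

There is one attempt and no reset: what is moved stays moved. The work goes in short steps, Python scripts to look and compute and a tool call to move; the robot and the scene stay as the last step left them, time stands still between calls to the robot, and variables do not carry over. Pictures are saved under pics/ and viewed, at most 12 in all, crops included, and the job is handed in when it is done.

Besides the shell and the picture viewer there is one more tool, called after "Call:" by a JSON object that holds its "fn" and its "kwargs". apply_moves: Moves the arm, as the interface text tells. Its arguments: {"type":"object","properties":{"motion":{"type":"array","items":{"type":"object","properties":{"jaw":{"type":"number"},"x":{"type":"number"},"y":{"type":"number"},"z":{"type":"number"},"rx":{"type":"number"},"ry":{"type":"number"},"rz":{"type":"number"}}}},"force":{"type":"number"}},"required":["motion"]}

```bash
mkdir -p pics; ls; cat > h.py <<'E'
import numpy as np, cv2, json
from workcell import telemetry, imaging, bot
from scipy.spatial.transform import Rotation as R
def snap(n,f=None):
    s=imaging.snapshot(n)
    s={k:(np.array(v) if k!='k1' else v) for k,v in s.items()}
    if s['rotation'].size==4: s['rotation']=R.from_quat(s['rotation'].ravel()[[1,2,3,0]]).as_matrix()
    if f: cv2.imwrite(f'pics/{f}.png',s['img'])
    return s
def ray(s,uv):
    uv=np.array(uv,float).reshape(-1,1,2)
    p=cv2.undistortPoints(uv,s['intrinsics'].astype(float),np.array([s['k1'],0,0,0.]))[:,0]
    d=np.c_[p[:,0],-p[:,1],-np.ones(len(p))]@s['rotation'].T
    return d
def plane(s,uv,z):
    d=ray(s,uv); o=s['xyz'].ravel()
    return o+d*((z-o[2])/d[:,2])[:,None]
def proj(s,P):
    c=(np.atleast_2d(P)-s['xyz'].ravel())@s['rotation']
    c=np.c_[c[:,0],-c[:,1],-c[:,2]]
    return cv2.projectPoints(c.astype(float),np.zeros(3),np.zeros(3),s['intrinsics'].astype(float),np.array([s['k1'],0,0,0.]))[0][:,0]
def tcp():
    t=telemetry.state(); q=np.array(t['tool_rot']); return np.array(t['tool_pos']),R.from_quat(q[[1,2,3,0]]).as_matrix(),t
E
python3 - <<'E'
from h import *
a=snap('top','top0');b=snap('side','side0')
for s in(a,b):print(s['xyz'],s['rotation'],s['k1'],s['intrinsics'])
p,r,t=tcp();print(p,r,t['time'])
cv2.imwrite('pics/both.png',np.hstack([cv2.resize(a['img'],(800,600))]))
E
```

```text
pics
[ 0.32073407 -0.1343794   1.15837239] [[-0.01166477  0.98451767 -0.17489681]
 [-0.9994951  -0.01664966 -0.02706172]
 [-0.02955471  0.17449283  0.9842148 ]] -0.11387684414151922 [[375.61924016   0.         257.80385693]
 [  0.         375.61924016 196.05096043]
 [  0.           0.           1.        ]]
[ 0.42802878 -1.11810013  0.60329998] [[ 0.99608378  0.03778968 -0.07993149]
 [-0.08833225  0.46430564 -0.88125915]
 [ 0.00381014  0.88486847  0.46582536]] 0.00771114891201308 [[407.8237533    0.         261.46867859]
 [  0.         407.8237533  189.05986193]
 [  0.           0.           1.        ]]
[ 0.2171643  -0.61228094  0.24974077] [[ 9.42497336e-01  3.34213528e-01 -2.99061763e-04]
 [ 3.34213655e-01 -9.42496759e-01  1.04477262e-03]
 [ 6.73124014e-05 -1.08464594e-03 -9.99999410e-01]] 0.1
```

View pics/both.png

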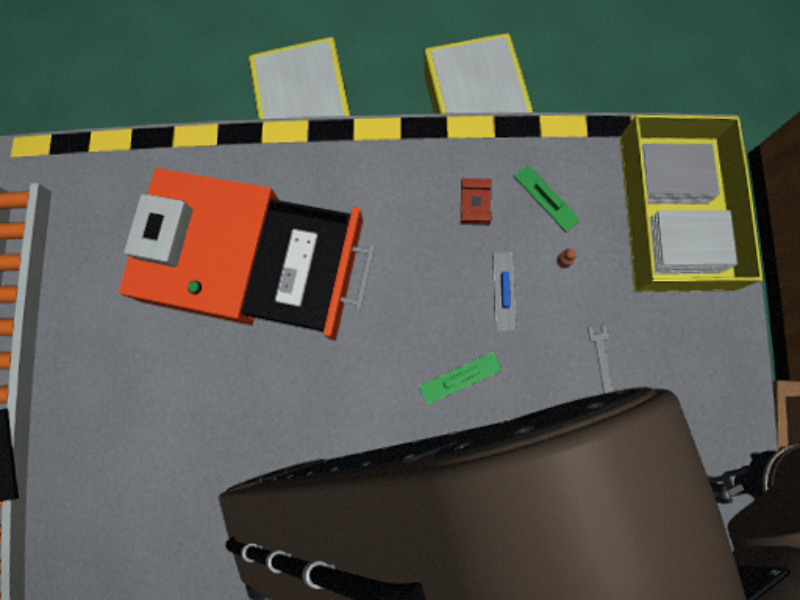

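View pics/side0.png

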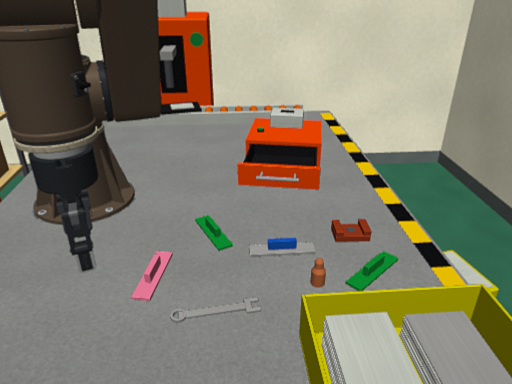

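Top view (800 px scale): candidates shaped like the straightedge are a grey bar with a blue grip at (505,291), green ones at (547,198) and (460,378), and, in the side view, a pink one at (152,275). The grey steel one with the blue grip fits the description. The drawer is open toward image right (world −y), with the white bracket at (297,267), handle at (365,277), jig block at (476,200), electrode at (567,258) and wrench at (602,360).

```bash
cat > m.py <<'E'
from h import *
a=dict(img=cv2.imread('pics/top0.png'))
s=snap('top');im=s['img'];k=800/512
hsv=cv2.cvtColor(im,cv2.COLOR_BGR2HSV)
def rect(mask,roi,z,name):
    x0,y0,x1,y1=[int(v/k) for v in roi];m=np.zeros_like(mask);m[y0:y1,x0:x1]=mask[y0:y1,x0:x1]
    c=max(cv2.findContours(m,0,1)[0],key=cv2.contourArea)
    P=plane(s,c[:,0],z)[:,:2]
    (cx,cy),(w,h),_=q=cv2.minAreaRect((P*1000).astype(np.float32))
    b=cv2.boxPoints(q);e=max([b[1]-b[0],b[2]-b[1]],key=np.linalg.norm)
    print(name,len(c),'c',round(cx,1),round(cy,1),'size',round(w,1),round(h,1),'ang',round(np.degrees(np.arctan2(e[1],e[0]))%180,2))
H,S,V=cv2.split(hsv)
rect(((H>105)&(H<130)&(S>120)).astype(np.uint8),(470,240,540,340),.034,'grip')
g=cv2.medianBlur(V,3)
rect(((V>125)).astype(np.uint8),(480,240,530,340),.008,'bar')
for z in(.025,.03,.035): rect((V>150).astype(np.uint8),(262,220,330,312),z,'bracket z%g'%z)
rect(((H<12)&(S>170)&(V>90)).astype(np.uint8),(110,150,275,330),.1,'box')
rect(((V>110)&(S<60)).astype(np.uint8),(340,235,385,315),.062,'handle')
print(im[int(291/k),int(497/k)],im[int(291/k),int(480/k)])
c=np.vstack([np.hstack([cv2.resize(im[140:230,290:390],(400,360),interpolation=2),cv2.resize(im[110:220,150:250],(400,360),interpolation=2)])])
cv2.imwrite('pics/crop1.png',c)
E
python3 m.py
```

```text
grip 50 c 551.6 -304.1 size 68.8 13.9 ang 0.75
bar 136 c 556.1 -314.6 size 57.9 163.1 ang 179.92
bracket z0.025 131 c 606.9 110.5 size 49.8 150.6 ang 167.66
bracket z0.03 131 c 605.6 109.4 size 49.6 150.0 ang 167.66
bracket z0.035 131 c 604.4 108.3 size 49.4 149.3 ang 167.66
box 389 c 640.2 281.5 size 275.5 265.0 ang 77.67
handle 148 c 581.9 -26.2 size 80.8 154.8 ang 179.67
[141 137 135] [125 121 118]
```

View pics/crop1.png

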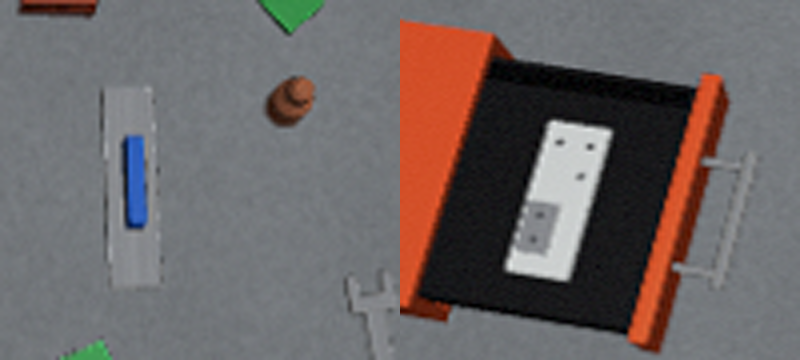

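The crop confirms the steel bar with the blue rib at crop (135,180), and the drawer with the bracket at (560,200) and handle at (735,220). I'm moving above the rib.

Call:
{"fn": "apply_moves", "kwargs": {"motion": [{"x":0.418,"y":-0.179,"z":0.05,"rz":18.5,"jaw":0.45},{"x":0.418,"y":-0.179,"z":0.05,"rz":18.5},{"x":0.418,"y":-0.179,"z":0.05,"rz":18.5},{"x":0.418,"y":-0.179,"z":0.05,"rz":18.5},{"x":0.418,"y":-0.179,"z":0.05,"rz":18.5},{"x":0.418,"y":-0.179,"z":0.05,"rz":18.5},{"x":0.418,"y":-0.179,"z":0.05,"rz":18.5},{"x":0.418,"y":-0.179,"z":0.05,"rz":18.5},{"x":0.418,"y":-0.179,"z":0.05,"rz":18.5},{"x":0.418,"y":-0.179,"z":0.05,"rz":18.5},{"x":0.418,"y":-0.179,"z":0.05,"rz":18.5},{"x":0.418,"y":-0.179,"z":0.05,"rz":18.5}]}}

```text
validation failed for argument at $.mo...
```

Call:
{"fn": "apply_moves", "kwargs": {"motion": [{"x":0.418,"y":-0.179,"z":0.05,"rx":0,"ry":0,"rz":18.5,"jaw":0.45},{"x":0.418,"y":-0.179,"z":0.05,"rx":0,"ry":0,"rz":18.5,"jaw":0.45},{"x":0.418,"y":-0.179,"z":0.05,"rx":0,"ry":0,"rz":18.5,"jaw":0.45},{"x":0.418,"y":-0.179,"z":0.05,"rx":0,"ry":0,"rz":18.5,"jaw":0.45},{"x":0.418,"y":-0.179,"z":0.05,"rx":0,"ry":0,"rz":18.5,"jaw":0.45},{"x":0.418,"y":-0.179,"z":0.05,"rx":0,"ry":0,"rz":18.5,"jaw":0.45},{"x":0.418,"y":-0.179,"z":0.05,"rx":0,"ry":0,"rz":18.5,"jaw":0.45},{"x":0.418,"y":-0.179,"z":0.05,"rx":0,"ry":0,"rz":18.5,"jaw":0.45},{"x":0.418,"y":-0.179,"z":0.05,"rx":0,"ry":0,"rz":18.5,"jaw":0.45},{"x":0.418,"y":-0.179,"z":0.05,"rx":0,"ry":0,"rz":18.5,"jaw":0.45},{"x":0.418,"y":-0.179,"z":0.05,"rx":0,"ry":0,"rz":18.5,"jaw":0.45},{"x":0.418,"y":-0.179,"z":0.05,"rx":0,"ry":0,"rz":18.5,"jaw":0.45}], "force": 50}}

```text
time: 1.15
tool_pos: [0.5553, -0.2994, 0.1993]
tool_rot: [-0.001, 1.0, 0.011, 0.0]
ft_force: [-0.8, -0.0, 0.4]
width: 0.0383
grasp_force: 0.0
```

```bash
python3 - <<'E'
from h import *
s=snap('wrist','w1');p,r,t=tcp()
hsv=cv2.cvtColor(s['img'],cv2.COLOR_BGR2HSV);H,S,V=cv2.split(hsv)
m=((H>105)&(H<130)&(S>120)).astype(np.uint8)
c=max(cv2.findContours(m,0,1)[0],key=cv2.contourArea)
P=plane(s,c[:,0],.034)[:,:2]*1000
print(cv2.minAreaRect(P.astype(np.float32)),P.min(0),P.max(0))
print(p,r,t['time'],s['xyz'],r.T@(s['xyz'].ravel()-p))
E
```

```text
((555.496826171875, -304.0790710449219), (70.64506530761719, 12.534294128417969), 0.027711451053619385) [ 520.17187279 -310.34627203] [ 590.82092095 -297.80312125]
[ 0.55384044 -0.30088383  0.19944142] [[ 9.99758201e-01  2.19875417e-02 -2.96351924e-04]
 [ 2.19878009e-02 -9.99757833e-01  9.01515480e-04]
 [-2.76458048e-04 -9.07813622e-04 -9.99999550e-01]] 1.2 [ 0.63994312 -0.29670168  0.32255479] [ 0.08613978 -0.00239971 -0.12313506]
```

View pics/w1.png

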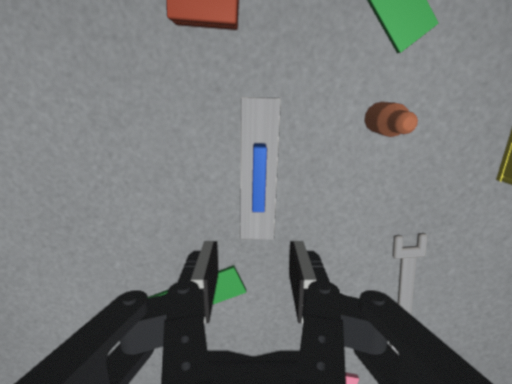

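The wrist view shows the rib at (260,178) between the fingers' line, electrode (390,118) and wrench (405,275) well clear. Descending.

Call:
{"fn": "apply_moves", "kwargs": {"motion": [{"x":0.004,"y":0,"z":0.04,"rx":0,"ry":0,"rz":1,"jaw":0.45},{"x":0.004,"y":0,"z":0.08,"rx":0,"ry":0,"rz":1,"jaw":0.45},{"x":0.004,"y":0,"z":0.11,"rx":0,"ry":0,"rz":1,"jaw":0.45},{"x":0.004,"y":0,"z":0.135,"rx":0,"ry":0,"rz":1,"jaw":0.45},{"x":0.004,"y":0,"z":0.155,"rx":0,"ry":0,"rz":1,"jaw":0.45},{"x":0.004,"y":0,"z":0.168,"rx":0,"ry":0,"rz":1,"jaw":0.45},{"x":0.004,"y":0,"z":0.168,"rx":0,"ry":0,"rz":1,"jaw":0.45},{"x":0.004,"y":0,"z":0.168,"rx":0,"ry":0,"rz":1,"jaw":0.45},{"x":0.004,"y":0,"z":0.168,"rx":0,"ry":0,"rz":1,"jaw":0.45}]}}

```text
time: 1.95
tool_pos: [0.5559, -0.3048, 0.0335]
tool_rot: [0.0, 1.0, 0.0, 0.001]
ft_force: [0.5, -0.6, -0.1]
width: 0.0385
grasp_force: 0.0
```

Call:
{"fn": "apply_moves", "kwargs": {"motion": [{"x":0,"y":0,"z":0,"rx":0,"ry":0,"rz":0,"jaw":0},{"x":0,"y":0,"z":0,"rx":0,"ry":0,"rz":0,"jaw":0},{"x":0,"y":0,"z":0,"rx":0,"ry":0,"rz":0,"jaw":0},{"x":0,"y":0,"z":0,"rx":0,"ry":0,"rz":0,"jaw":0},{"x":0,"y":0,"z":0,"rx":0,"ry":0,"rz":0,"jaw":0},{"x":0,"y":0,"z":0,"rx":0,"ry":0,"rz":0,"jaw":0},{"x":0,"y":0,"z":0,"rx":0,"ry":0,"rz":0,"jaw":0},{"x":0,"y":0,"z":0,"rx":0,"ry":0,"rz":0,"jaw":0}]}}

```text
time: 2.62
tool_pos: [0.5561, -0.3046, 0.0338]
tool_rot: [0.001, 1.0, 0.0, 0.001]
ft_force: [-1.3, -1.1, 9.0]
width: 0.013
grasp_force: 49.3
```

Call:
{"fn": "apply_moves", "kwargs": {"motion": [{"x":0,"y":0,"z":-0.01,"rx":0,"ry":0,"rz":0,"jaw":0},{"x":0,"y":0,"z":-0.03,"rx":0,"ry":0,"rz":0,"jaw":0},{"x":0,"y":0,"z":-0.06,"rx":0,"ry":0,"rz":0,"jaw":0},{"x":0,"y":0,"z":-0.09,"rx":0,"ry":0,"rz":0,"jaw":0},{"x":0,"y":0,"z":-0.12,"rx":0,"ry":0,"rz":0,"jaw":0},{"x":0,"y":0,"z":-0.15,"rx":0,"ry":0,"rz":0,"jaw":0},{"x":0,"y":0,"z":-0.17,"rx":0,"ry":0,"rz":0,"jaw":0},{"x":0,"y":0,"z":-0.17,"rx":0,"ry":0,"rz":0,"jaw":0}]}}

```text
time: 3.28
tool_pos: [0.5573, -0.3052, 0.208]
tool_rot: [0.002, 1.0, 0.0, 0.003]
ft_force: [1.8, -0.2, -2.0]
width: 0.0129
grasp_force: 49.6
```

Call:
{"fn": "apply_moves", "kwargs": {"motion": [{"x":0.004,"y":-0.03,"z":0,"rx":0,"ry":0,"rz":2,"jaw":0},{"x":0.008,"y":-0.07,"z":0,"rx":0,"ry":0,"rz":5,"jaw":0},{"x":0.012,"y":-0.11,"z":0,"rx":0,"ry":0,"rz":7,"jaw":0},{"x":0.016,"y":-0.15,"z":0,"rx":0,"ry":0,"rz":9,"jaw":0},{"x":0.02,"y":-0.19,"z":0,"rx":0,"ry":0,"rz":11,"jaw":0},{"x":0.024,"y":-0.22,"z":0,"rx":0,"ry":0,"rz":12.3,"jaw":0},{"x":0.028,"y":-0.25,"z":0,"rx":0,"ry":0,"rz":12.3,"jaw":0},{"x":0.03,"y":-0.27,"z":0,"rx":0,"ry":0,"rz":12.3,"jaw":0},{"x":0.03,"y":-0.28,"z":0,"rx":0,"ry":0,"rz":12.3,"jaw":0},{"x":0.03,"y":-0.28,"z":0,"rx":0,"ry":0,"rz":12.3,"jaw":0},{"x":0.03,"y":-0.28,"z":0,"rx":0,"ry":0,"rz":12.3,"jaw":0},{"x":0.03,"y":-0.28,"z":0,"rx":0,"ry":0,"rz":12.3,"jaw":0}]}}

```text
time: 4.28
tool_pos: [0.585, -0.025, 0.2021]
tool_rot: [0.0, 0.994, -0.107, -0.0]
ft_force: [0.4, -0.1, -3.5]
width: 0.0129
grasp_force: 49.7
```

```bash
python3 - <<'E'
from h import *
s=snap('wrist','w2');p,r,t=tcp();snap('top','top2')
import pickle;pickle.dump((s,p,r),open('w2.pkl','wb'))
print(p,r,t['ft_force'],t['width'],t['grasp_force'])
E
```

```text
[ 0.58508216 -0.02519665  0.20218324] [[ 9.76962206e-01 -2.13412222e-01 -2.68438975e-04]
 [-2.13412278e-01 -9.76962210e-01 -1.97643631e-04]
 [-2.20075168e-04  2.50378531e-04 -9.99999944e-01]] [-0.31525495  0.79938541 -3.51975214] 0.01294652483786908 49.72077012062073
```

View pics/w2.png

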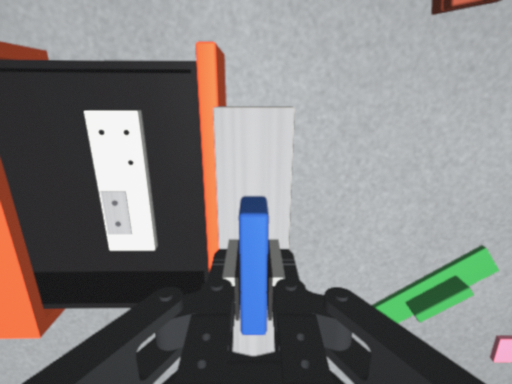

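The wrist view shows the bar held straight (edges at columns 215–294, near end at row 107), and the bracket in the drawer with corners about (84,110), (143,110), (157,248), (108,250). I'll compute both next.

```bash
cat > m2.py <<'E'
from h import *
import pickle
s,p,r=pickle.load(open('w2.pkl','rb'))
im=s['img'];H,S,V=cv2.split(cv2.cvtColor(im,cv2.COLOR_BGR2HSV))
g=cv2.GaussianBlur(cv2.cvtColor(im,cv2.COLOR_BGR2GRAY),(3,3),0).astype(int)
m=((V>90)&(S<50)).astype(np.uint8);m[:,:75]=0;m[:,175:]=0;m[:95]=0;m[265:]=0
c=max(cv2.findContours(m,0,1)[0],key=cv2.contourArea)
for z in(.02,.025,.03,.035,.04):
    q=cv2.minAreaRect((plane(s,c[:,0],z)[:,:2]*1000).astype(np.float32));b=cv2.boxPoints(q)
    e=max([b[1]-b[0],b[2]-b[1]],key=np.linalg.norm)
    print(z,np.round(q[0],1),np.round(q[1],1),round(np.degrees(np.arctan2(e[1],e[0]))%180,2))
# bracket long edges: line fit of front (right) edge
def edge(rows,c0,c1,sgn):
    out=[]
    for y in rows:
        d=np.diff(g[y,c0:c1])*sgn;k=int(d.argmax());k0=max(k-1,0);w=np.clip(d[k0:k+2],0,None)
        out.append((c0+(np.arange(k0,k0+len(w))*w).sum()/w.sum()+.5,y))
    return np.array(out)
def line(P):
    vx,vy,x,y=cv2.fitLine((P[:,:2]*1000).astype(np.float32),cv2.DIST_HUBER,0,.01,.01).ravel();a=np.degrees(np.arctan2(vy,vx))%180
    return np.array([x,y]),np.array([vx,vy]),a
for nm,pts,z in(('brFront',edge(range(120,242,4),135,170,-1),.03),('barL',edge(range(112,190,4),222-14,226,1),p[2]-.0258),('barR',edge(range(112,190,4),280,305,-1),p[2]-.0258)):
    o,d,a=line(plane(s,pts,z)); rel=(r.T@(np.append(o/1000,z)-p))*1000
    print(nm,np.round(pts[[0,-1]],1).tolist(),np.round(o,1),round(a,2),'tool rel',np.round(rel,1),'tool yaw',round(np.degrees(np.arctan2(r[1,0],r[0,0]))%180,2))
print(g[150,195:305:2])
E
python3 m2.py
```

```text
0.02 [601.6 115. ] [ 57.4 158.3] 167.8
0.025 [602.7 112.5] [ 56.4 155.7] 167.8
0.03 [603.8 109.9] [ 55.5 153.1] 167.8
0.035 [604.8 107.3] [ 54.5 150.5] 167.8
0.04 [605.9 104.8] [ 53.6 147.9] 167.8
brFront [[138.5, 120.0], [153.6, 240.0]] [612.1  83.1] 167.77 tool rel [   3.3 -111.6  172.2] tool yaw 167.68
barL [[213.5, 112.0], [216.6, 188.0]] [643.  -16.9] 167.61 tool rel [ 54.9 -20.4  25.8] tool yaw 167.68
barR [[293.6, 112.0], [289.7, 188.0]] [636.9 -55.3] 167.75 tool rel [57.1 18.4 25.8] tool yaw 167.68
[ 51  51  53  91 146 160 162 165 167 174 195 206 207 205 206 208 210 210
 208 206 209 212 211 208 207 208 211 212 213 213 213 212 210 208 207 207
 208 206 208 210 210 207 204 205 207 209 211 211 208 184 181 180 179 183
 185]
```

Call:
{"fn": "apply_moves", "kwargs": {"motion": [{"x":-0.002,"y":-0.02,"z":0,"rx":0,"ry":0,"rz":0,"jaw":0},{"x":-0.005,"y":-0.045,"z":0,"rx":0,"ry":0,"rz":0,"jaw":0},{"x":-0.009,"y":-0.07,"z":0,"rx":0,"ry":0,"rz":0,"jaw":0},{"x":-0.009,"y":-0.086,"z":0,"rx":0,"ry":0,"rz":0,"jaw":0},{"x":-0.009,"y":-0.086,"z":0.02,"rx":0,"ry":0,"rz":0,"jaw":0},{"x":-0.009,"y":-0.086,"z":0.05,"rx":0,"ry":0,"rz":0,"jaw":0},{"x":-0.009,"y":-0.086,"z":0.08,"rx":0,"ry":0,"rz":0,"jaw":0},{"x":-0.009,"y":-0.086,"z":0.105,"rx":0,"ry":0,"rz":0,"jaw":0},{"x":-0.009,"y":-0.086,"z":0.12,"rx":0,"ry":0,"rz":0,"jaw":0},{"x":-0.009,"y":-0.086,"z":0.128,"rx":0,"ry":0,"rz":0,"jaw":0},{"x":-0.009,"y":-0.086,"z":0.128,"rx":0,"ry":0,"rz":0,"jaw":0},{"x":-0.009,"y":-0.086,"z":0.128,"rx":0,"ry":0,"rz":0,"jaw":0}]}}

```text
time: 5.38
tool_pos: [0.595, 0.0613, 0.0746]
tool_rot: [0.0, 0.994, -0.107, 0.0]
ft_force: [0.2, -0.0, -2.2]
width: 0.0125
grasp_force: 49.7
```

```bash
python3 - <<'E'
from h import *
s=snap('wrist','w3');p,r,t=tcp()
import pickle;pickle.dump((s,p,r),open('w3.pkl','wb'))
print(p,t['ft_force'],t['width'],t['time'], np.degrees(np.arctan2(r[1,0],r[0,0])))
n=np.array([.2134,.977]);tt=np.array([.977,-.2134]);print(p[:2]@n,p[:2]@tt)
E
```

```text
[0.59547907 0.06147112 0.07523099] [ 0.37300347 -0.10190763 -2.5573515 ] 0.012937204516228607 5.4333 -12.30763800940422
0.18713252065603725 0.5686651168858476
```

View pics/w3.png

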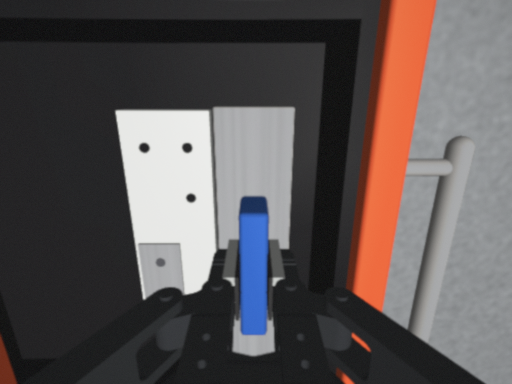

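The wrist view shows the bar over the bare strip: its left edge is at column 214, next to the bracket's front edge at column 210–215. The gap is next.

```bash
cat >> h.py <<'E'
def edges(s,p,zb,under,cols=((196,212,-1),(209,222,1)),rows=range(116,196,4)):
    im=s['img'];g=cv2.cvtColor(im,cv2.COLOR_BGR2GRAY).astype(float)
    print(g[150,196:226].astype(int))
    n=np.array([.2134,.977])
    for (c0,c1,sg),z in zip(cols,(zb,under+.008)):
        pts=[]
        for y in rows:
            d=np.clip(np.diff(g[y,c0:c1])*sg,0,None);k=d.argmax();a=slice(max(k-1,0),k+2);i=np.arange(len(d))[a]
            pts.append((c0+.5+(i*d[a]).sum()/d[a].sum(),y))
        P=plane(s,pts,z)[:,:2]*1000
        f=cv2.fitLine(P.astype(np.float32),cv2.DIST_HUBER,0,.01,.01).ravel()
        print(np.round(pts[0],1),np.round(pts[-1],1),'n',np.round(P@n,1)[[0,-1]],'mean',round((P@n).mean(),2),'ang',round(np.degrees(np.arctan2(f[1],f[0]))%180,2))
E
python3 - <<'E'
from h import *;import pickle
s,p,r=pickle.load(open('w3.pkl','rb'))
for zb in(.025,.03,.035):edges(s,p,zb,p[2]-.0338)
E
```

```text
[235 235 235 235 235 235 235 235 235 235 235 236 236 233 211 141  99  84
 112 151 167 172 171 172 170 170 170 170 172 173]
[208.7 116. ] [210.5 192. ] n [212.9 214.1] mean 213.21 ang 165.77
[213.3 116. ] [216.3 192. ] n [207.2 207.3] mean 207.28 ang 167.74
[235 235 235 235 235 235 235 235 235 235 235 236 236 233 211 141  99  84
 112 151 167 172 171 172 170 170 170 170 172 173]
[208.7 116. ] [210.5 192. ] n [212.2 213.3] mean 212.47 ang 165.84
[213.3 116. ] [216.3 192. ] n [207.2 207.3] mean 207.28 ang 167.74
[235 235 235 235 235 235 235 235 235 235 235 236 236 233 211 141  99  84
 112 151 167 172 171 172 170 170 170 170 172 173]
[208.7 116. ] [210.5 192. ] n [211.4 212.5] mean 211.74 ang 165.84
[213.3 116. ] [216.3 192. ] n [207.2 207.3] mean 207.28 ang 167.74
```

Call:
{"fn": "apply_moves", "kwargs": {"motion": [{"x":0,"y":0,"z":0.006,"rx":0,"ry":0,"rz":0,"jaw":0},{"x":0,"y":0,"z":0.012,"rx":0,"ry":0,"rz":0,"jaw":0},{"x":0,"y":0,"z":0.016,"rx":0,"ry":0,"rz":0,"jaw":0},{"x":0,"y":0,"z":0.016,"rx":0,"ry":0,"rz":0,"jaw":0},{"x":0,"y":0,"z":0.016,"rx":0,"ry":0,"rz":0,"jaw":0},{"x":0,"y":0,"z":0.016,"rx":0,"ry":0,"rz":0,"jaw":0}]}}

```text
time: 5.93
tool_pos: [0.5948, 0.0619, 0.0584]
tool_rot: [0.0, 0.994, -0.107, 0.0]
ft_force: [0.3, -0.8, -2.3]
width: 0.0128
grasp_force: 49.7
```

Call:
{"fn": "apply_moves", "kwargs": {"motion": [{"x":0,"y":0,"z":0.001,"rx":0,"ry":0,"rz":0,"jaw":0},{"x":0,"y":0,"z":0.002,"rx":0,"ry":0,"rz":0,"jaw":0},{"x":0,"y":0,"z":0.002,"rx":0,"ry":0,"rz":0,"jaw":0},{"x":0,"y":0,"z":0.002,"rx":0,"ry":0,"rz":0,"jaw":0}]}}

```text
time: 6.27
tool_pos: [0.5947, 0.0619, 0.0563]
tool_rot: [-0.0, 0.994, -0.107, -0.0]
ft_force: [0.0, 0.1, -2.7]
width: 0.0127
grasp_force: 49.7
```

Call:
{"fn": "apply_moves", "kwargs": {"motion": [{"x":0,"y":0,"z":0.001,"rx":0,"ry":0,"rz":0,"jaw":0},{"x":0,"y":0,"z":0.0015,"rx":0,"ry":0,"rz":0,"jaw":0},{"x":0,"y":0,"z":0.0015,"rx":0,"ry":0,"rz":0,"jaw":0},{"x":0,"y":0,"z":0.0015,"rx":0,"ry":0,"rz":0,"jaw":0}]}}

```text
time: 6.6
tool_pos: [0.5949, 0.0618, 0.0557]
tool_rot: [-0.0, 0.994, -0.107, 0.0]
ft_force: [-5.4, -0.0, 15.4]
width: 0.0134
grasp_force: 52.2
```

Call:
{"fn": "apply_moves", "kwargs": {"motion": [{"x":0,"y":0,"z":0.0005,"rx":0,"ry":0,"rz":0,"jaw":0},{"x":0,"y":0,"z":0.001,"rx":0,"ry":0,"rz":0,"jaw":0},{"x":0,"y":0,"z":0.001,"rx":0,"ry":0,"rz":0,"jaw":0},{"x":0,"y":0,"z":0.001,"rx":0,"ry":0,"rz":0,"jaw":0}]}}

```text
time: 6.93
tool_pos: [0.5949, 0.0619, 0.0556]
tool_rot: [-0.0, 0.994, -0.107, 0.0]
ft_force: [-10.5, -0.2, 32.3]
width: 0.0132
grasp_force: 54.7
```

Call:
{"fn": "apply_moves", "kwargs": {"motion": [{"x":0,"y":0,"z":-0.0017,"rx":0,"ry":0,"rz":0,"jaw":0},{"x":0,"y":0,"z":-0.0017,"rx":0,"ry":0,"rz":0,"jaw":0},{"x":0,"y":-0.001,"z":-0.0017,"rx":0,"ry":0,"rz":0,"jaw":0},{"x":0,"y":-0.002,"z":-0.0017,"rx":0,"ry":0,"rz":0,"jaw":0},{"x":0,"y":-0.003,"z":-0.0017,"rx":0,"ry":0,"rz":0,"jaw":0},{"x":0,"y":-0.003,"z":-0.0017,"rx":0,"ry":0,"rz":0,"jaw":0},{"x":0,"y":-0.003,"z":-0.0017,"rx":0,"ry":0,"rz":0,"jaw":0}]}}

```text
time: 7.52
tool_pos: [0.5955, 0.0645, 0.0557]
tool_rot: [0.0, 0.994, -0.107, 0.0]
ft_force: [-3.2, -5.3, 8.8]
width: 0.0131
grasp_force: 51.4
```

Call:
{"fn": "apply_moves", "kwargs": {"motion": [{"x":0,"y":-0.0005,"z":0,"rx":0,"ry":0,"rz":0,"jaw":0},{"x":0,"y":-0.001,"z":0,"rx":0,"ry":0,"rz":0,"jaw":0},{"x":0,"y":-0.001,"z":0,"rx":0,"ry":0,"rz":0,"jaw":0},{"x":0,"y":-0.001,"z":0,"rx":0,"ry":0,"rz":0,"jaw":0}]}}

```text
time: 7.85
tool_pos: [0.5957, 0.0653, 0.0557]
tool_rot: [0.0, 0.994, -0.107, 0.0]
ft_force: [-2.2, -5.9, 9.7]
width: 0.0129
grasp_force: 51.4
```

Call:
{"fn": "apply_moves", "kwargs": {"motion": [{"x":0,"y":0,"z":-0.0004,"rx":0,"ry":0,"rz":0,"jaw":0},{"x":0,"y":0,"z":-0.0004,"rx":0,"ry":0,"rz":0,"jaw":0},{"x":0,"y":-0.0005,"z":-0.0004,"rx":0,"ry":0,"rz":0,"jaw":0},{"x":0,"y":-0.0005,"z":-0.0004,"rx":0,"ry":0,"rz":0,"jaw":0}]}}

```text
time: 8.18
tool_pos: [0.5958, 0.0663, 0.0558]
tool_rot: [0.0, 0.994, -0.107, -0.0]
ft_force: [-0.3, -0.9, 0.1]
width: 0.0127
grasp_force: 50.2
```

```bash
python3 - <<'E'
from h import *;import pickle
s=snap('wrist','w4');p,r,t=tcp()
print(p,t['ft_force'],p[:2]@np.array([.2134,.977]))
edges(s,p,.032,.022,cols=((190,216,-1),(206,222,1)))
a=s['img'][100:200,180:310]
cv2.imwrite('pics/w4c.png',cv2.resize(a,(780,600),interpolation=2))
E
```

```text
[0.59573044 0.06632086 0.05574481] [ 0.49601147 -0.82225268 -1.09538008] 0.19192435761103765
[235 235 235 235 235 236 235 235 236 235 236 233 219 171 119  93  66  67
 110 150 167 172 171 171 171 170 170 170 171 173]
[207.5 116. ] [211.4 192. ] n [214.9 214.7] mean 214.9 ang 167.97
[212.8 116. ] [215.9 192. ] n [212.6 212.6] mean 212.59 ang 167.78
```

View pics/w4c.png

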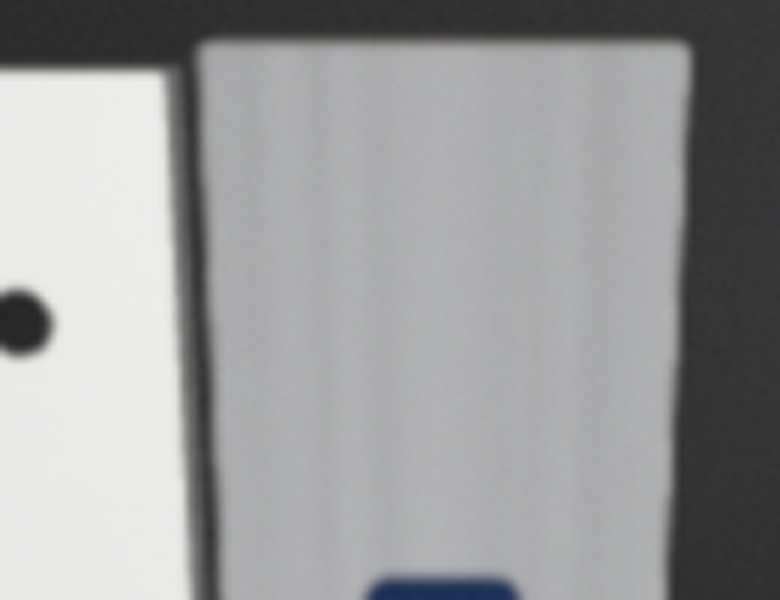

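The crop shows a dark gap of about 15–20 px (≈2.3 mm) still between bracket (edge at column 180) and bar (edge at 205), parallel. Continuing.

Call:
{"fn": "apply_moves", "kwargs": {"motion": [{"x":0,"y":-0.0005,"z":0,"rx":0,"ry":0,"rz":0,"jaw":0},{"x":0,"y":-0.001,"z":0,"rx":0,"ry":0,"rz":0,"jaw":0},{"x":0,"y":-0.0015,"z":0,"rx":0,"ry":0,"rz":0,"jaw":0},{"x":0,"y":-0.0018,"z":0,"rx":0,"ry":0,"rz":0,"jaw":0},{"x":0,"y":-0.0018,"z":0,"rx":0,"ry":0,"rz":0,"jaw":0}]}}

```text
time: 8.65
tool_pos: [0.5961, 0.0682, 0.0558]
tool_rot: [-0.0, 0.994, -0.107, -0.0]
ft_force: [-0.5, -0.1, -0.8]
width: 0.0128
grasp_force: 49.8
```

Call:
{"fn": "apply_moves", "kwargs": {"motion": [{"x":0,"y":-0.0005,"z":0,"rx":0,"ry":0,"rz":0,"jaw":0},{"x":0,"y":-0.0007,"z":0,"rx":0,"ry":0,"rz":0,"jaw":0},{"x":0,"y":-0.0007,"z":0,"rx":0,"ry":0,"rz":0,"jaw":0},{"x":0,"y":-0.0007,"z":0,"rx":0,"ry":0,"rz":0,"jaw":0}]}}

```text
time: 8.98
tool_pos: [0.5961, 0.0686, 0.0558]
tool_rot: [0.0, 0.994, -0.107, -0.0]
ft_force: [-0.9, -1.6, -3.4]
width: 0.0124
grasp_force: 49.7
```

```bash
python3 - <<'E'
from h import *
s=snap('wrist','w5');p,r,t=tcp()
print(p,t['ft_force'],p[:2]@np.array([.2134,.977]))
edges(s,p,.032,.022,cols=((190,216,-1),(206,222,1)))
E
```

```text
[0.59619246 0.0686353  0.05586037] [-1.14501372 -2.07827418 -2.75464079] 0.1942841587088845
[235 235 235 235 235 235 236 236 236 236 235 236 236 236 236 236 233 214
 165 159 169 171 171 170 171 170 169 170 172 173]
[211.7 116. ] [214.4 192. ] n [215.2 215.5] mean 215.19 ang 167.37
[213.9 116. ] [217.3 192. ] n [214.4 214.2] mean 214.24 ang 167.78
```

Call:
{"fn": "apply_moves", "kwargs": {"motion": [{"x":0,"y":-0.0004,"z":0.0003,"rx":0,"ry":0,"rz":0,"jaw":0},{"x":0,"y":-0.0004,"z":0.0003,"rx":0,"ry":0,"rz":0,"jaw":0},{"x":0,"y":-0.0004,"z":0.0003,"rx":0,"ry":0,"rz":0,"jaw":0},{"x":0,"y":-0.0002,"z":0.0003,"rx":0,"ry":0,"rz":0,"jaw":0.31},{"x":0,"y":-0.0002,"z":0.0003,"rx":0,"ry":0,"rz":0,"jaw":0.31},{"x":0,"y":-0.0002,"z":0.0003,"rx":0,"ry":0,"rz":0,"jaw":0.31},{"x":0,"y":-0.0002,"z":0.0003,"rx":0,"ry":0,"rz":0,"jaw":0.31},{"x":0,"y":-0.0002,"z":0.0003,"rx":0,"ry":0,"rz":0,"jaw":0.31},{"x":0,"y":-0.0002,"z":0.0003,"rx":0,"ry":0,"rz":0,"jaw":0.31}]}}

```text
time: 9.78
tool_pos: [0.5964, 0.069, 0.0556]
tool_rot: [-0.0, 0.994, -0.107, 0.0]
ft_force: [0.0, -0.4, -0.3]
width: 0.0269
grasp_force: 0.0
```

```bash
python3 - <<'E'
from h import *
s=snap('wrist','w6');p,r,t=tcp()
print(p,t['ft_force'],t['width'],t['grasp_force'],p[:2]@np.array([.2134,.977]))
edges(s,p,.032,.022,cols=((190,216,-1),(206,222,1)))
cv2.imwrite('pics/w6c.png',cv2.resize(s['img'][90:350,150:410],(600,600),interpolation=2))
E
```

```text
[0.59630747 0.06893271 0.05561479] [ 0.75445299 -0.58106129 -0.83706586] 0.026595663060526867 0.0 0.19459926942592212
[235 235 235 235 236 235 236 235 235 236 236 236 236 236 236 236 234 221
 175 146 159 170 172 172 171 172 170 170 171 172]
[212.3 116. ] [214.4 192. ] n [215.2 215.9] mean 215.39 ang 166.98
[214.7 116. ] [217.9 192. ] n [214.3 214.3] mean 214.36 ang 167.86
```

View pics/w6c.png

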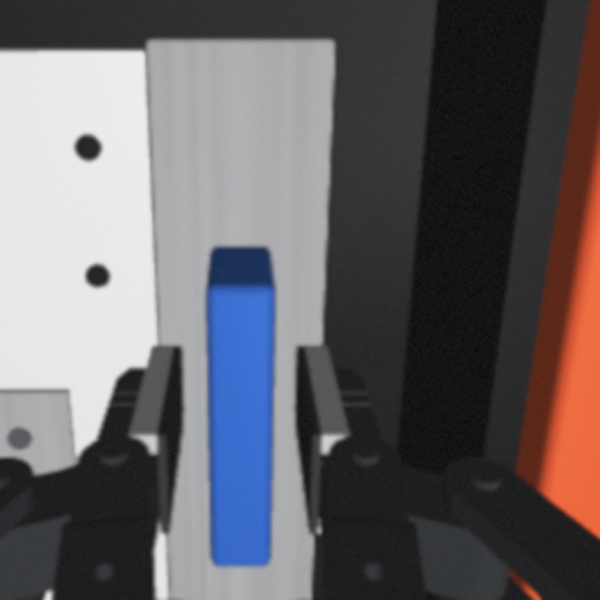

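The crop shows the jaws open and clear of the rib at (240,420), and the bar's left edge touching the bracket edge at column 150 along its whole visible length. Lifting, then measuring the handle.

Call:
{"fn": "apply_moves", "kwargs": {"motion": [{"x":0,"y":0,"z":-0.005,"rx":0,"ry":0,"rz":0,"jaw":0.31},{"x":0,"y":0,"z":-0.015,"rx":0,"ry":0,"rz":0,"jaw":0.31},{"x":0,"y":0,"z":-0.03,"rx":0,"ry":0,"rz":0,"jaw":0.31},{"x":0,"y":0,"z":-0.06,"rx":0,"ry":0,"rz":0,"jaw":0.31},{"x":0,"y":0,"z":-0.09,"rx":0,"ry":0,"rz":0,"jaw":0},{"x":0,"y":0,"z":-0.11,"rx":0,"ry":0,"rz":0,"jaw":0},{"x":0,"y":0.03,"z":-0.11,"rx":0,"ry":0,"rz":0,"jaw":0},{"x":0,"y":0.07,"z":-0.11,"rx":0,"ry":0,"rz":0,"jaw":0},{"x":0,"y":0.1,"z":-0.11,"rx":0,"ry":0,"rz":0,"jaw":0},{"x":0,"y":0.12,"z":-0.11,"rx":0,"ry":0,"rz":0,"jaw":0},{"x":0,"y":0.12,"z":-0.11,"rx":0,"ry":0,"rz":0,"jaw":0},{"x":0,"y":0.12,"z":-0.11,"rx":0,"ry":0,"rz":0,"jaw":0}]}}

```text
time: 10.83
tool_pos: [0.5708, -0.0494, 0.1665]
tool_rot: [-0.0, 0.994, -0.108, 0.0]
ft_force: [1.0, 0.5, 0.0]
width: -0.0004
grasp_force: 0.0
```

```bash
python3 - <<'E'
from h import *
s=snap('wrist','w7');p,r,t=tcp();snap('top','top7')
n=np.array([.2134,.977]);tt=np.array([.977,-.2134])
print(p,p[:2]@n,p[:2]@tt,t['time'])
# project candidate handle points
im=s['img'].copy()
for nn in(80,90,100,110):
    P=[np.append((nn*n+k*tt)/1000,.062) for k in(508,568,628)]
    for q in proj(s,P):cv2.circle(im,tuple(int(v) for v in q),2,(0,255,255),-1)
cv2.imwrite('pics/w7c.png',im)
E
```

```text
[ 0.57100389 -0.04855007  0.16639661] 0.07441881587028946 0.5682313830901026 10.8833
```

View pics/w7c.png

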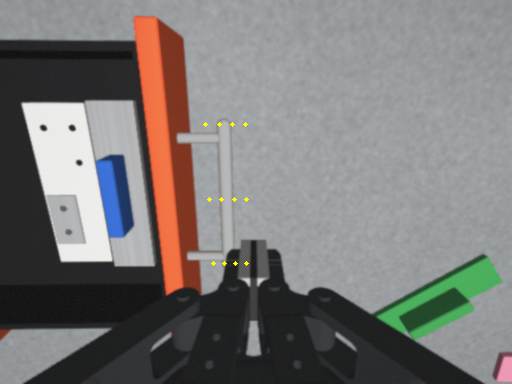

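Handle bar runs at column 226 between the stub arms (row 125–255); at its middle row it lies at n ≈ 97 mm. The straightedge still lies against the bracket. Lowering the closed fingers in front of the handle.

Call:
{"fn": "apply_moves", "kwargs": {"motion": [{"x":0,"y":0.014,"z":0,"rx":0,"ry":0,"rz":0,"jaw":0},{"x":0,"y":0.014,"z":0.02,"rx":0,"ry":0,"rz":0,"jaw":0},{"x":0,"y":0.014,"z":0.05,"rx":0,"ry":0,"rz":0,"jaw":0},{"x":0,"y":0.014,"z":0.08,"rx":0,"ry":0,"rz":0,"jaw":0},{"x":0,"y":0.014,"z":0.098,"rx":0,"ry":0,"rz":0,"jaw":0},{"x":0,"y":0.014,"z":0.098,"rx":0,"ry":0,"rz":0,"jaw":0},{"x":0,"y":0.012,"z":0.098,"rx":0,"ry":0,"rz":0,"jaw":0},{"x":0,"y":0.008,"z":0.098,"rx":0,"ry":0,"rz":0,"jaw":0},{"x":0,"y":0.004,"z":0.098,"rx":0,"ry":0,"rz":0,"jaw":0},{"x":0,"y":0.002,"z":0.098,"rx":0,"ry":0,"rz":0,"jaw":0},{"x":0,"y":0.002,"z":0.098,"rx":0,"ry":0,"rz":0,"jaw":0}]}}

```text
time: 11.85
tool_pos: [0.5711, -0.0497, 0.0687]
tool_rot: [0.0, 0.994, -0.107, 0.001]
ft_force: [-0.3, 0.7, -0.3]
width: -0.0002
grasp_force: 0.0
```

Call:
{"fn": "apply_moves", "kwargs": {"motion": [{"x":0,"y":-0.0007,"z":0,"rx":0,"ry":0,"rz":0,"jaw":0},{"x":0,"y":-0.0014,"z":0,"rx":0,"ry":0,"rz":0,"jaw":0},{"x":0,"y":-0.0021,"z":0,"rx":0,"ry":0,"rz":0,"jaw":0},{"x":0,"y":-0.0028,"z":0,"rx":0,"ry":0,"rz":0,"jaw":0},{"x":0,"y":-0.0035,"z":0,"rx":0,"ry":0,"rz":0,"jaw":0},{"x":0,"y":-0.0042,"z":0,"rx":0,"ry":0,"rz":0,"jaw":0},{"x":0,"y":-0.005,"z":0,"rx":0,"ry":0,"rz":0,"jaw":0},{"x":0,"y":-0.006,"z":0,"rx":0,"ry":0,"rz":0,"jaw":0}]}}

```text
time: 12.52
tool_pos: [0.5715, -0.0449, 0.0675]
tool_rot: [0.0, 0.994, -0.107, -0.0]
ft_force: [-1.3, -8.9, 0.6]
width: -0.0001
grasp_force: 4.1
```

Call:
{"fn": "apply_moves", "kwargs": {"motion": [{"x":0,"y":-0.0012,"z":0,"rx":0,"ry":0,"rz":0,"jaw":0},{"x":0,"y":-0.0026,"z":0,"rx":0,"ry":0,"rz":0,"jaw":0},{"x":0,"y":-0.0042,"z":0,"rx":0,"ry":0,"rz":0,"jaw":0},{"x":0,"y":-0.006,"z":0,"rx":0,"ry":0,"rz":0,"jaw":0},{"x":0,"y":-0.008,"z":0,"rx":0,"ry":0,"rz":0,"jaw":0},{"x":0,"y":-0.0102,"z":0,"rx":0,"ry":0,"rz":0,"jaw":0},{"x":0,"y":-0.0126,"z":0,"rx":0,"ry":0,"rz":0,"jaw":0},{"x":0,"y":-0.0151,"z":0,"rx":0,"ry":0,"rz":0,"jaw":0},{"x":0,"y":-0.0177,"z":0,"rx":0,"ry":0,"rz":0,"jaw":0},{"x":0,"y":-0.0204,"z":0,"rx":0,"ry":0,"rz":0,"jaw":0},{"x":0,"y":-0.0232,"z":0,"rx":0,"ry":0,"rz":0,"jaw":0},{"x":0,"y":-0.0261,"z":0,"rx":0,"ry":0,"rz":0,"jaw":0}]}}

```text
time: 13.52
tool_pos: [0.577, -0.0195, 0.0676]
tool_rot: [0.0, 0.994, -0.107, -0.0]
ft_force: [-1.8, -8.4, 0.4]
width: -0.0001
grasp_force: 4.2
```

Call:
{"fn": "apply_moves", "kwargs": {"motion": [{"x":0,"y":-0.003,"z":0,"rx":0,"ry":0,"rz":0,"jaw":0},{"x":0,"y":-0.006,"z":0,"rx":0,"ry":0,"rz":0,"jaw":0},{"x":0,"y":-0.009,"z":0,"rx":0,"ry":0,"rz":0,"jaw":0},{"x":0,"y":-0.012,"z":0,"rx":0,"ry":0,"rz":0,"jaw":0},{"x":0,"y":-0.015,"z":0,"rx":0,"ry":0,"rz":0,"jaw":0},{"x":0,"y":-0.018,"z":0,"rx":0,"ry":0,"rz":0,"jaw":0},{"x":0,"y":-0.021,"z":0,"rx":0,"ry":0,"rz":0,"jaw":0},{"x":0,"y":-0.024,"z":0,"rx":0,"ry":0,"rz":0,"jaw":0},{"x":0,"y":-0.027,"z":0,"rx":0,"ry":0,"rz":0,"jaw":0},{"x":0,"y":-0.03,"z":0,"rx":0,"ry":0,"rz":0,"jaw":0},{"x":0,"y":-0.033,"z":0,"rx":0,"ry":0,"rz":0,"jaw":0},{"x":0,"y":-0.036,"z":0,"rx":0,"ry":0,"rz":0,"jaw":0}]}}

```text
time: 14.52
tool_pos: [0.5846, 0.0157, 0.0675]
tool_rot: [0.0, 0.994, -0.107, -0.0]
ft_force: [-1.3, -8.0, 0.2]
width: 0.0002
grasp_force: 4.2
```

```bash
python3 - <<'E'
from h import *
s=snap('top','top8');p,r,t=tcp()
print(p,t['ft_force'],p[:2]@np.array([.2134,.977]))
cv2.imwrite('pics/t8c.png',cv2.resize(s['img'][90:230,60:260],(800,560),interpolation=2))
E
```

```text
[0.58476776 0.01620953 0.06755988] [-1.50823776 -4.28810564  0.41520448] 0.14062615070271406
```

View pics/t8c.png

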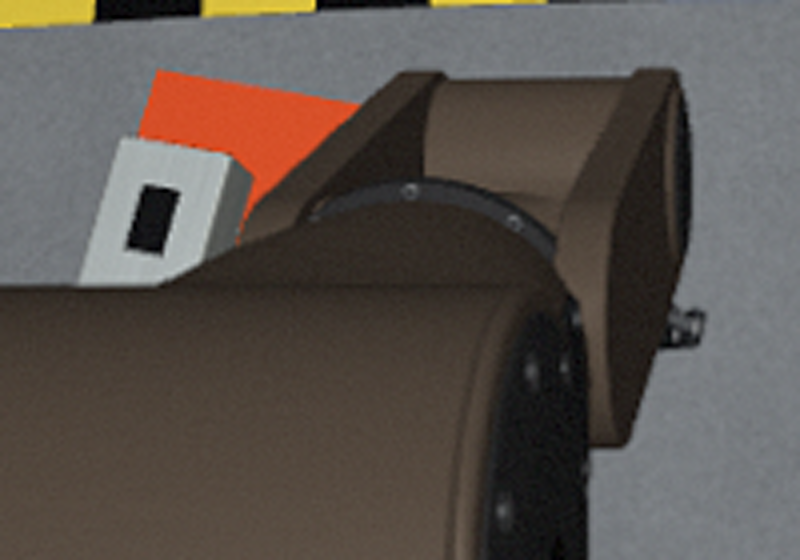

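The arm hides the drawer from the top camera here; only the box's rear and sensor head at (150,210) show. I'll get the box front line from the first picture instead.

```bash
python3 - <<'E'
from h import *
s=snap('top');n=np.array([.2134,.977])
print('box front n',plane(s,[(174.3,120.7),(155,200)],.1)[:,:2]@n)
f=lambda x,y:((x-400)/4+150,y*110/360+110)
print('panel inner/outer top',plane(s,[f(703,75),f(628,340),f(724,78),f(655,345)],.087)[:,:2]@n)
E
```

```text
box front n [0.29996801 0.29647386]
panel inner/outer top [0.14008239 0.14011289 0.12388209 0.11986037]
```

Call:
{"fn": "apply_moves", "kwargs": {"motion": [{"x":0,"y":-0.002,"z":0,"rx":0,"ry":0,"rz":0,"jaw":0},{"x":0,"y":-0.004,"z":0,"rx":0,"ry":0,"rz":0,"jaw":0},{"x":0,"y":-0.0065,"z":0,"rx":0,"ry":0,"rz":0,"jaw":0},{"x":0,"y":-0.009,"z":0,"rx":0,"ry":0,"rz":0,"jaw":0},{"x":0,"y":-0.0115,"z":0,"rx":0,"ry":0,"rz":0,"jaw":0},{"x":0,"y":-0.014,"z":0,"rx":0,"ry":0,"rz":0,"jaw":0},{"x":0,"y":-0.0165,"z":0,"rx":0,"ry":0,"rz":0,"jaw":0},{"x":0,"y":-0.019,"z":0,"rx":0,"ry":0,"rz":0,"jaw":0},{"x":0,"y":-0.0215,"z":0,"rx":0,"ry":0,"rz":0,"jaw":0},{"x":0,"y":-0.024,"z":0,"rx":0,"ry":0,"rz":0,"jaw":0},{"x":0,"y":-0.026,"z":0,"rx":0,"ry":0,"rz":0,"jaw":0},{"x":0,"y":-0.028,"z":0,"rx":0,"ry":0,"rz":0,"jaw":0}]}}

```text
time: 15.62
tool_pos: [0.5906, 0.0431, 0.0675]
tool_rot: [0.0, 0.994, -0.107, -0.0]
ft_force: [-1.4, -7.9, 2.0]
width: -0.0001
grasp_force: 4.1
```

Call:
{"fn": "apply_moves", "kwargs": {"motion": [{"x":0,"y":-0.0022,"z":0,"rx":0,"ry":0,"rz":0,"jaw":0},{"x":0,"y":-0.0045,"z":0,"rx":0,"ry":0,"rz":0,"jaw":0},{"x":0,"y":-0.007,"z":0,"rx":0,"ry":0,"rz":0,"jaw":0},{"x":0,"y":-0.0095,"z":0,"rx":0,"ry":0,"rz":0,"jaw":0},{"x":0,"y":-0.012,"z":0,"rx":0,"ry":0,"rz":0,"jaw":0},{"x":0,"y":-0.0145,"z":0,"rx":0,"ry":0,"rz":0,"jaw":0},{"x":0,"y":-0.017,"z":0,"rx":0,"ry":0,"rz":0,"jaw":0},{"x":0,"y":-0.0195,"z":0,"rx":0,"ry":0,"rz":0,"jaw":0},{"x":0,"y":-0.022,"z":0,"rx":0,"ry":0,"rz":0,"jaw":0},{"x":0,"y":-0.0245,"z":0,"rx":0,"ry":0,"rz":0,"jaw":0},{"x":0,"y":-0.027,"z":0,"rx":0,"ry":0,"rz":0,"jaw":0},{"x":0,"y":-0.0295,"z":0,"rx":0,"ry":0,"rz":0,"jaw":0}]}}

```text
time: 16.62
tool_pos: [0.5968, 0.0719, 0.0675]
tool_rot: [0.0, 0.994, -0.107, -0.0]
ft_force: [0.4, -7.6, 1.9]
width: 0.0002
grasp_force: 4.2
```

Call:
{"fn": "apply_moves", "kwargs": {"motion": [{"x":0,"y":-0.0022,"z":0,"rx":0,"ry":0,"rz":0,"jaw":0},{"x":0,"y":-0.0042,"z":0,"rx":0,"ry":0,"rz":0,"jaw":0},{"x":0,"y":-0.006,"z":0,"rx":0,"ry":0,"rz":0,"jaw":0},{"x":0,"y":-0.0077,"z":0,"rx":0,"ry":0,"rz":0,"jaw":0},{"x":0,"y":-0.0093,"z":0,"rx":0,"ry":0,"rz":0,"jaw":0},{"x":0,"y":-0.0109,"z":0,"rx":0,"ry":0,"rz":0,"jaw":0},{"x":0,"y":-0.0125,"z":0,"rx":0,"ry":0,"rz":0,"jaw":0},{"x":0,"y":-0.014,"z":0,"rx":0,"ry":0,"rz":0,"jaw":0},{"x":0,"y":-0.0155,"z":0,"rx":0,"ry":0,"rz":0,"jaw":0},{"x":0,"y":-0.017,"z":0,"rx":0,"ry":0,"rz":0,"jaw":0},{"x":0,"y":-0.0185,"z":0,"rx":0,"ry":0,"rz":0,"jaw":0},{"x":0,"y":-0.02,"z":0,"rx":0,"ry":0,"rz":0,"jaw":0}]}}

```text
time: 17.62
tool_pos: [0.601, 0.0913, 0.0675]
tool_rot: [0.0, 0.994, -0.107, -0.0]
ft_force: [-1.0, -8.3, 3.1]
width: 0.0003
grasp_force: 4.1
```

Call:
{"fn": "apply_moves", "kwargs": {"motion": [{"x":0,"y":-0.0012,"z":0,"rx":0,"ry":0,"rz":0,"jaw":0},{"x":0,"y":-0.0022,"z":0,"rx":0,"ry":0,"rz":0,"jaw":0},{"x":0,"y":-0.003,"z":0,"rx":0,"ry":0,"rz":0,"jaw":0},{"x":0,"y":-0.0038,"z":0,"rx":0,"ry":0,"rz":0,"jaw":0},{"x":0,"y":-0.0046,"z":0,"rx":0,"ry":0,"rz":0,"jaw":0},{"x":0,"y":-0.0054,"z":0,"rx":0,"ry":0,"rz":0,"jaw":0}]}}

```text
time: 18.12
tool_pos: [0.6022, 0.0966, 0.0675]
tool_rot: [0.0, 0.994, -0.107, -0.0]
ft_force: [-0.8, -7.5, 2.2]
width: -0.0001
grasp_force: 4.1
```

Call:
{"fn": "apply_moves", "kwargs": {"motion": [{"x":0,"y":-0.0008,"z":0,"rx":0,"ry":0,"rz":0,"jaw":0},{"x":0,"y":-0.0015,"z":0,"rx":0,"ry":0,"rz":0,"jaw":0},{"x":0,"y":-0.0022,"z":0,"rx":0,"ry":0,"rz":0,"jaw":0},{"x":0,"y":-0.003,"z":0,"rx":0,"ry":0,"rz":0,"jaw":0}]}}

```text
time: 18.45
tool_pos: [0.6028, 0.0995, 0.0675]
tool_rot: [0.0, 0.994, -0.107, -0.0]
ft_force: [-0.8, -8.8, 1.9]
width: -0.0001
grasp_force: 4.1
```

Call:
{"fn": "apply_moves", "kwargs": {"motion": [{"x":0,"y":-0.0008,"z":0,"rx":0,"ry":0,"rz":0,"jaw":0},{"x":0,"y":-0.0015,"z":0,"rx":0,"ry":0,"rz":0,"jaw":0},{"x":0,"y":-0.0022,"z":0,"rx":0,"ry":0,"rz":0,"jaw":0},{"x":0,"y":-0.003,"z":0,"rx":0,"ry":0,"rz":0,"jaw":0}]}}

```text
time: 18.78
tool_pos: [0.6035, 0.1024, 0.0675]
tool_rot: [0.0, 0.994, -0.107, -0.0]
ft_force: [-0.9, -8.1, 1.8]
width: -0.0002
grasp_force: 4.1
```

Call:
{"fn": "apply_moves", "kwargs": {"motion": [{"x":0,"y":-0.0008,"z":0,"rx":0,"ry":0,"rz":0,"jaw":0},{"x":0,"y":-0.0015,"z":0,"rx":0,"ry":0,"rz":0,"jaw":0},{"x":0,"y":-0.0022,"z":0,"rx":0,"ry":0,"rz":0,"jaw":0},{"x":0,"y":-0.003,"z":0,"rx":0,"ry":0,"rz":0,"jaw":0}]}}

```text
time: 19.12
tool_pos: [0.6041, 0.1054, 0.0675]
tool_rot: [0.0, 0.994, -0.107, -0.0]
ft_force: [-2.3, -8.5, 2.3]
width: -0.0002
grasp_force: 4.1
```

Call:
{"fn": "apply_moves", "kwargs": {"motion": [{"x":0,"y":-0.0007,"z":0,"rx":0,"ry":0,"rz":0,"jaw":0},{"x":0,"y":-0.0014,"z":0,"rx":0,"ry":0,"rz":0,"jaw":0},{"x":0,"y":-0.002,"z":0,"rx":0,"ry":0,"rz":0,"jaw":0}]}}

```text
time: 19.37
tool_pos: [0.6045, 0.1073, 0.0675]
tool_rot: [0.0, 0.994, -0.107, -0.0]
ft_force: [-1.8, -8.0, 1.7]
width: -0.0001
grasp_force: 4.1
```

Call:
{"fn": "apply_moves", "kwargs": {"motion": [{"x":0,"y":-0.0007,"z":0,"rx":0,"ry":0,"rz":0,"jaw":0},{"x":0,"y":-0.0014,"z":0,"rx":0,"ry":0,"rz":0,"jaw":0},{"x":0,"y":-0.002,"z":0,"rx":0,"ry":0,"rz":0,"jaw":0}]}}

```text
time: 19.62
tool_pos: [0.6048, 0.1088, 0.0675]
tool_rot: [0.001, 0.994, -0.107, -0.0]
ft_force: [-1.3, -18.5, 3.4]
width: -0.0001
grasp_force: 9.4
```

Call:
{"fn": "apply_moves", "kwargs": {"motion": [{"x":0,"y":-0.0007,"z":0,"rx":0,"ry":0,"rz":0,"jaw":0},{"x":0,"y":-0.0014,"z":0,"rx":0,"ry":0,"rz":0,"jaw":0},{"x":0,"y":-0.002,"z":0,"rx":0,"ry":0,"rz":0,"jaw":0}]}}

```text
time: 19.87
tool_pos: [0.6048, 0.1092, 0.0675]
tool_rot: [0.002, 0.994, -0.107, -0.001]
ft_force: [-2.9, -34.1, 7.3]
width: 0.0004
grasp_force: 17.6
```

Call:
{"fn": "apply_moves", "kwargs": {"motion": [{"x":0,"y":-0.0007,"z":0,"rx":0,"ry":0,"rz":0,"jaw":0},{"x":0,"y":-0.0014,"z":0,"rx":0,"ry":0,"rz":0,"jaw":0},{"x":0,"y":-0.002,"z":0,"rx":0,"ry":0,"rz":0,"jaw":0}]}}

```text
time: 20.12
tool_pos: [0.6049, 0.1096, 0.0674]
tool_rot: [0.002, 0.994, -0.106, -0.001]
ft_force: [-3.7, -51.2, 10.5]
width: 0.0001
grasp_force: 25.9
```

The drawer is against its stop. Backing off and checking.

Call:
{"fn": "apply_moves", "kwargs": {"motion": [{"x":0,"y":0.003,"z":0,"rx":0,"ry":0,"rz":0,"jaw":0},{"x":0,"y":0.008,"z":0,"rx":0,"ry":0,"rz":0,"jaw":0},{"x":0,"y":0.02,"z":0,"rx":0,"ry":0,"rz":0,"jaw":0},{"x":0,"y":0.04,"z":0,"rx":0,"ry":0,"rz":0,"jaw":0},{"x":0,"y":0.06,"z":-0.03,"rx":0,"ry":0,"rz":0,"jaw":0},{"x":0,"y":0.09,"z":-0.06,"rx":0,"ry":0,"rz":0,"jaw":0},{"x":0,"y":0.12,"z":-0.09,"rx":0,"ry":0,"rz":0,"jaw":0},{"x":0,"y":0.15,"z":-0.12,"rx":0,"ry":0,"rz":0,"jaw":0},{"x":0,"y":0.18,"z":-0.13,"rx":0,"ry":0,"rz":0,"jaw":0},{"x":0,"y":0.18,"z":-0.13,"rx":0,"ry":0,"rz":0,"jaw":0},{"x":0,"y":0.18,"z":-0.13,"rx":0,"ry":0,"rz":0,"jaw":0},{"x":0,"y":0.18,"z":-0.13,"rx":0,"ry":0,"rz":0,"jaw":0}]}}

```text
time: 21.12
tool_pos: [0.5674, -0.0621, 0.1973]
tool_rot: [-0.0, 0.994, -0.107, -0.0]
ft_force: [0.1, 0.4, 0.2]
width: 0.0001
grasp_force: 0.0
```

```bash
python3 - <<'E'
from h import *
a=snap('wrist','w9');p,r,t=tcp();b=snap('side','s9')
print(p,t['ft_force'],t['time'])
cv2.imwrite('pics/fin.png',np.hstack([cv2.resize(a['img'],(400,300)),cv2.resize(b['img'][90:210,200:360],(400,300),interpolation=2)]))
E
```

```text
[ 0.5674194  -0.06158813  0.19696662] [-0.30572369  0.95753194  0.49076248] 21.1667
```

View pics/fin.png

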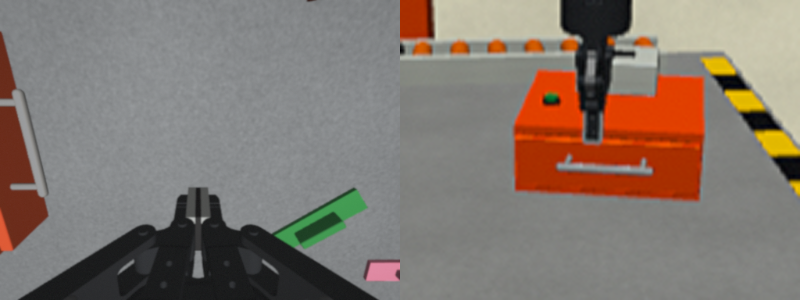

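The side view shows the drawer front flush with the box at (610,160), handle at (603,168), and the gripper clear of everything. Handing in.

```bash
python3 -c "
from workcell import bot
print(bot.finish_job())"
```

```text
the job is handed in; nothing more can be done
None
```

I laid the straightedge flush along the bracket and let go, pushed the drawer slowly to its stop, backed the arm clear, and handed the job in at about 21 s. The verdict wasn't shown, and I couldn't see the straightedge once the drawer was shut.

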